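Seat and hold the bayonet plug of a vacuum port

TASK

Push the square vacuum port block along the bench until it sits square and flush against both bars of the locating fence. Then take the bayonet plug from its stand, push it down into the block's socket against the spring, turn it a quarter turn clockwise (seen from above) to its stop, and finish while still gripping it there, pressed fully home with its flange flat on the block and the block still flush in the fence. Leave the other things on the bench where they are.

Things in the scene. Friction and masses are not known exactly. Their poses are not given: they have to be found in the camera images.
- fence: L-shaped fence of dark steel fixed to the bench: two bars 20 mm wide, 25 mm high. Origin: inner corner, at bench level. One bar's inner face is the plane x = 0 (bar at +x, y from -160 to +20 mm), the other's is y = 0 (bar at +y, x from -160 to 0 mm). Flush in the corner, the block's centre is at x = y = -40 mm in this frame, its axes parallel to the fence's.
- block: Loose aluminium block, 80 x 80 mm, 56 mm high, 0.7 to 1 kg, starts within 0.3 rad of the fence's yaw, clear of it. Origin: centre of underside, z up. Bayonet socket in its top: central hole 27 mm wide, lip 8 mm thick, with two notches 14 mm wide along the block's x axis (53 mm over both). Stops under the lip let the plug turn only clockwise from above, 90 degrees, to pins along the block's y.
- socket (a point): Mouth of the socket: on the axis of the hole, level with the block's top (56 mm above the block's underside); axes as the block's.
- follower (a joint): Sprung disc in the socket, pressed down by the plug's nose. 0 = up; first touched with the plug's flange 14 mm above the block's top; 0.014 m with the flange on the block. Spring 3.6 N at 0 plus 450 N/m: about 10 N fully home. Unturned, it pushes the plug out; turned but not pressed, the plug rises about 4 mm till its pins meet the lip, so it must be kept pressed.
- plug: Loose bayonet plug, 0.18 kg, same after a half turn. Origin: on its axis, underside of flange, z up. Flange 60 mm across, 6 mm thick; on it an upright black grip wing 56 mm long (plug x), 12 mm thick (y), from 6 to 40 mm above origin. Below: barrel 24 mm across, bevelled nose at -34 mm; two round pins 10 mm thick, 47 mm over their ends, along plug x (parallel to the wing), centred at -17 mm.
- grip (a point): Point in the plug's wing at which to grip it, on the plug's axis 28 mm above the plug's origin, axes as the plug's; close the fingers along the plug's y axis (across 12 mm).
- stand: Fixed grey plastic cup, 68 mm across and 42 mm high, 54 mm inside, on a foot disc 90 mm across, in which the plug hangs upright, its flange resting on the rim. Origin: centre of the underside.
- positioner: Bystander, not to be disturbed: black micropositioner, base 90 x 60 mm, with upright micrometer, 142 mm high, to the left near the fence. Origin: centre of the underside.
- wafer_case: Bystander, not to be disturbed: flat round clear wafer case, 78 mm across, 18 mm high, far right. Origin: centre of the underside.
- driver: Bystander, not to be disturbed: screwdriver 150 mm long lying on the bench to the right beyond the stand. Origin: middle of the tool, underside.
Not all that is in view belongs to the job. What is shaped like the plug but green, orange or yellow is not meant.

How it is judged:
On the way, in this order (a step that is already met when the one before it is completed fails the run):
1. the block is square and flush in the fence corner (x of block in the frame of fence between -0.043 and -0.037 m and y of block in the frame of fence between -0.043 and -0.037 m and angle between the x axis of block and the x axis of fence, either way round below 0.04 rad and angle between block's own z axis and vertical below 0.05 rad), for 0.2 s.
2. the plug is pushed into the socket's keyway, not yet turned, and presses the spring (value of joint follower above 0.004 m and angle between the x axis of plug and the x axis of block, either way round below 0.35 rad and horizontal distance between plug and socket below 0.005 m), for 0.05 s.
At the end, for the whole second after the job is handed in: For the last second: the block stands within 3 mm and 0.04 rad of flush against both fence bars; the plug is in the socket, turned a quarter turn (within 0.3 rad), its flange within 2 mm of the block's top, upright within 0.06 rad, the spring pressed, and the fingers still grip it (more than 2 N) (all of step 1 and z of plug in the frame of socket below 0.002 m and horizontal distance between plug and socket below 0.004 m and angle between the x axis of plug and the y axis of block, either way round below 0.3 rad and angle between the z axis of plug and the z axis of block, either way round below 0.06 rad and value of joint follower above 0.0115 m and contact force between the fingers and plug above 2 N and linear speed of plug below 0.02 m/s); the arm keeps its last pose, push and grip.
It fails at once if a bystander (positioner, wafer case, screwdriver) is shoved by more than 20 mm (distance of any of positioner, wafer_case, driver from where it was at the start of the episode above 0.02 m).
It also fails if it takes over 72 s, if anything falls off the work surface, if the arm or the gripper's body presses on something with over 40 N, if the wrist force passes 120 N, or if a joint passes its speed limit or range.

ROBOT

A 6-joint arm with a two-finger parallel gripper is mounted at the origin on the work surface. World frame = base frame: x ahead of the robot, y to its left, z up, the work surface at z = 0. Lengths are in m, angles in rad, forces in N, time in s.
With the tool pointing down it reaches from about 0.35 to 0.775 m from the base axis. Payload 5.5 kg.
Tool frame: the origin (TCP) lies midway between the tips of the shut fingers; the grasp point (between the pads) lies 19 mm behind it; z points along the fingers, y is the direction in which the jaws open and shut (so a half turn about z gives the same grasp; the last joint's range is limited). The gripper opens to 85 mm and grips with 20 to 120 N. Pads are 22 mm wide; open, the fingers measure 114 mm over their backs; the gripper's body (76 mm by 85 mm) begins 54 mm behind the grasp point. The pads swing forward as they close: fully open they stand 13 mm farther back than shut.
Start: joints at [1.074, 0.313, 0.046, 1.304, 0, 1.431], TCP at [0.201, 0.539, 0.231] pointing down, gripper open.
Joint ranges: [-2.76, 2.76], [-0.86, 1.69], [-1.03, 1.26], [-2.2, 2.34], [-1.47, 1.5], [-3.14, 3.14]. Speed limits (rad/s): [2.57, 2.57, 3.14, 3.14, 3.14, 3.14].

INTERFACE

Orientations are given as a unit quaternion [w, x, y, z].
In Python, from workcell import env gives the robot as it stands.
- The arm moves only by the shell command python3 -m creep 'ROWS' [OPENING] [FORCE]. ROWS is JSON, a list of rows, each a list of 6 numbers: the shift along the tool's x, y, z in m, then the turn, a rotation vector about the tool's x, y, z in degrees. A call has exactly 8 rows; each row is the pose to reach, as a shift and turn from the pose commanded when the call began, along the tool's axes at that moment; what a row does not reach only later rows make up. A row lasts 1/10 s, in which the tool goes at most 50 mm and 8.59 degrees, less where a joint would pass 70% of its speed; a pose out of reach is approached as far as the arm can. A call with a gripper value outside its range is refused whole. OPENING is the finger opening in m, from 0 to 0.0854, set as the call begins (- or left out, the last holds). The fingers move at their own pace and stop on an object; FORCE is the grip in N (left out, the last holds). Time passes only in rows, so rows that repeat a pose let the fingers close, or fill a call up. It gives the time, the measured TCP pose, the force and the opening at its end, in the units of the state.
- env.get_state(): the state, without advancing time (a new reading comes with each control period).
- env.read_camera(name): name is "scene" or "top" or "wrist"; returns (picture, depth): 480x640x3 uint8, blue, green, red; 480x640 float32, m along the optical axis (not along the pixel's ray), 0 where there is no reading.
- env.camera_params(name): a dict with "fx", "fy", "cx", "cy" (pixels), "position" and "orientation" of the camera in the world. Camera axes: x right, y up, looking along -z (the intrinsics and any distortion apply to the point x, -y, -z); pixel columns grow to the right and rows downward; lengths in m; the calibration is good to about 2 mm. A picture is of the moment at which its call begins: read the wrist's pose just before it. camera_params takes no time and is no camera call; for the wrist camera it gives the pose at the moment of the call.
- env.hand_in(): hands the job in, once; it reports no verdict.
The state is a dict: "clock": time; "joint_pos": joint angles; "qvel": joint speeds; "tau": joint torques, N m; "tcp_pos": TCP position; "orientation": TCP orientation; "wrist_force": force on the tool from outside, world axes, zero at the start; "ft_torque": the same for the moment, N m; "finger_gap": finger opening in m.
Only numpy, scipy, OpenCV 4.12 (cv2) and the standard library are available. Lean on these libraries where they do the work, as an engineer would, in place of code of your own. Each camera call takes 0.05 s, during which the arm holds its last target. There are 200 camera calls.

## Working session

There is one attempt and no reset: what is moved stays moved. The work goes in short steps, Python scripts to look and compute and a shell command to move; the robot and the scene stay as the last step left them, time stands still between calls to the robot, and variables do not carry over. Pictures are saved under pics/ and viewed, about 8 in all and at most 12, crops included, and the job is handed in when it is done.

```bash
ls; mkdir -p pics; python3 - <<'E'
from workcell import env
import cv2,numpy as np
print(env.get_state())
for n in ("scene","top"):
    p,d=env.read_camera(n); cv2.imwrite(f"pics/{n}0.png",p); np.save(f"pics/{n}0.npy",d)
    print(n,env.camera_params(n))
E
```

```text
pics
{'clock': 0.0, 'joint_pos': array([ 1.07441049e+00,  3.13966462e-01,  4.49620583e-02,  1.30361523e+00,
       -9.71500529e-06,  1.43122200e+00]), 'qvel': array([-6.68209732e-04,  3.30987338e-04, -3.25300326e-04,  7.70187980e-04,
       -2.04558772e-05, -1.26243551e-03]), 'tau': array([-1.77480988e-04, -4.80624139e+01,  2.98535961e+01,  1.93400227e-02,
       -1.96707265e-04, -5.10401236e-06]), 'tcp_pos': array([0.20058564, 0.53831723, 0.23042128]), 'orientation': array([-2.80413247e-04,  1.77460781e-01,  9.84127451e-01, -8.67470272e-04]), 'wrist_force': array([-0.5337742 , -0.07728207,  1.34922197]), 'ft_torque': array([ 0.01822652, -0.00271871,  0.0125247 ]), 'finger_gap': 0.08535502065447308}
scene {'fx': 517.5143591008666, 'fy': 517.5143591008666, 'cx': 313.42611814906115, 'cy': 244.8197099225733, 'position': array([ 1.43708828, -0.42745599,  0.85289582]), 'orientation': array([0.75622858, 0.38069296, 0.23303907, 0.47841822])}
top {'fx': 469.5607568151251, 'fy': 469.5607568151251, 'cx': 311.80047999684524, 'cy': 238.79413145825103, 'position': array([0.47310216, 0.03057245, 1.25959072]), 'orientation': array([-0.70587384, -0.01171514,  0.0254849 ,  0.70778202])}
```

View pics/top0.png

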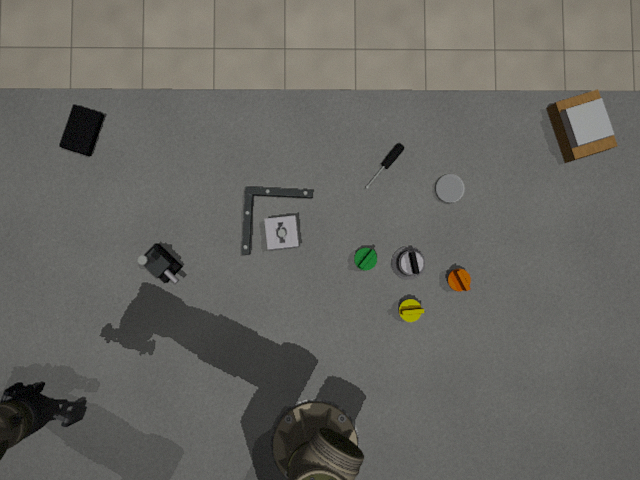

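View pics/scene0.png

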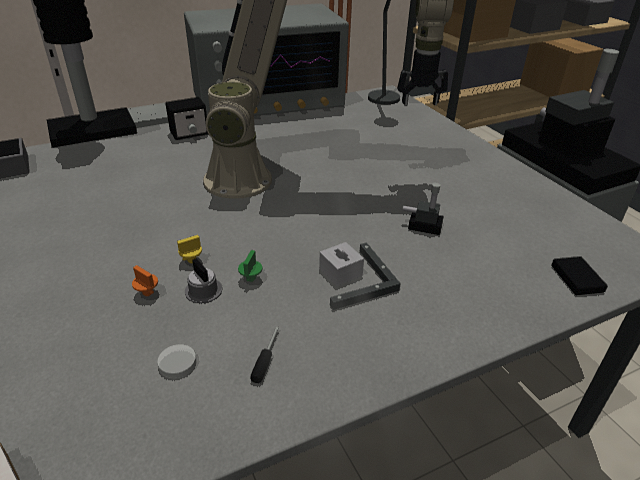

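Top view: fence inner corner near (252,196), block (282,232), positioner (162,263), driver (385,166) and wafer case (450,188). Possible plugs are green (366,258), orange (459,280), yellow (411,310), and the silver one with a black wing in the grey cup at (411,262). The silver one fits the description.

```bash
cat > h.py <<'E'
import numpy as np,cv2
from scipy.spatial.transform import Rotation as R
def rot(q): return R.from_quat(np.r_[q[1:],q[0]]).as_matrix()
def cloud(d,c):
    v,u=np.mgrid[0:480,0:640]
    p=np.stack([(u-c['cx'])/c['fx']*d,-(v-c['cy'])/c['fy']*d,-d],-1)
    return p@rot(c['orientation']).T+c['position']
def ray(uv,c,z):
    uv=np.atleast_2d(uv).astype(float)
    r=np.c_[(uv[:,0]-c['cx'])/c['fx'],-(uv[:,1]-c['cy'])/c['fy'],-np.ones(len(uv))]@rot(c['orientation']).T
    return c['position']+r*((z-c['position'][2])/r[:,2])[:,None]
def rect(P):  # min-area rectangle of world xy points, mm and deg
    (c,s,a)=cv2.minAreaRect((P[:,:2]*1000).astype(np.float32)); return np.round(c,1),np.round(s,1),round(a,1)
def tool(yawdeg=None):
    from workcell import env
    s=env.get_state(); return s,rot(s['orientation'])
E
python3 - <<'E'
from h import *; from workcell import env
c=env.camera_params('top'); p=cv2.imread('pics/top0.png'); d=np.load('pics/top0.npy'); X=cloud(d,c); z=X[...,2]
def roi(u0,u1,v0,v1,za,zb):
    m=np.zeros(z.shape,bool); m[v0:v1,u0:u1]=True; return m&(z>za)&(z<zb)&(d>0)
print('bench',np.median(z[200:300,500:600]))
m=roi(255,310,205,260,.048,.065); print('block',m.sum(),z[m].mean(),rect(X[m]))
m=roi(235,322,180,260,.017,.032); m[208:262,258:]=False; print('fence',m.sum(),z[m].mean())
F=X[m]; 
# bar centre lines from fence points
A=roi(262,312,180,205,.017,.032); B=roi(238,258,200,250,.017,.032)
for n,M in(('xbar',A),('ybar',B)): print(n,M.sum(),z[M].mean(),rect(X[M]))
m=roi(390,432,240,285,.07,.1); print('wing',m.sum(),z[m].mean(),rect(X[m]))
m=roi(390,432,240,285,.04,.055); print('flange',m.sum(),z[m].mean(),rect(X[m]))
cv2.imwrite('pics/crop1.png',cv2.resize(np.hstack([p[215:305,340:480],p[180:270,220:360]]),None,fx=2.8,fy=2.8,interpolation=cv2.INTER_CUBIC))
E
```

```text
bench -0.0005806892871252911
block 816 0.05546003723501658 (array([554.6,  86.5]), array([80.3, 79.7]), 6.0)
fence 1002 0.02437643362600758
xbar 389 0.024417023783319815 (array([663.1,  73. ]), array([130.7,  20.6]), 87.2)
ybar 390 0.02429520440507683 (array([576.5, 179.1]), array([ 20.7, 131. ]), 86.6)
wing 122 0.07998984905327586 (array([ 475.2, -250.7]), array([55.3, 13.2]), 11.9)
flange 342 0.04635468336170219 (array([ 476.2, -249.9]), array([65.4, 62.4]), 89.9)
```

View pics/crop1.png

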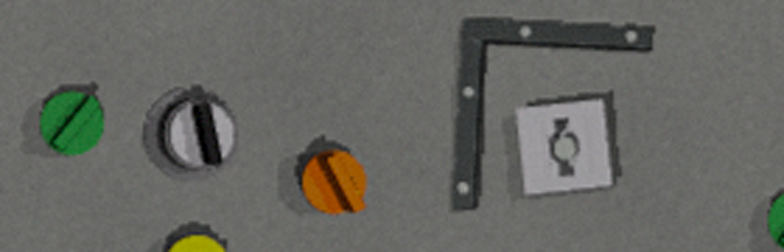

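Fence yaw is about -3.1°, with its inner corner near (0.658, 0.165). The block is at (0.555, 0.087) with yaw +6°, so it needs about 59 mm along fence x and 44 mm along fence y. The plug is at (0.475, -0.251), wing yaw +12°, and the crop confirms the silver plug with the black wing, in the cup.

Next I'll push with both fingertips spread, so the block squares up to the tool.

```bash
cat > go.py <<'E'
import sys; from h import *; from workcell import env
# go.py x y z yawY(deg): shift (mm) and turn (deg) in tool axes
x,y,z,a=map(float,sys.argv[1:5]); s=env.get_state(); T=rot(s['orientation'])
a=np.radians(a); Y=np.array([np.cos(a),np.sin(a),0]); Z=np.array([0,0,-1.]); G=np.c_[np.cross(Y,Z),Y,Z]
print('shift',np.round(T.T@(np.array([x,y,z])-s['tcp_pos'])*1000,1),'turn',np.round(R.from_matrix(T.T@G).as_rotvec(degrees=True),2),'t',round(s['clock'],2))
E
python3 go.py .4766 .0903 .15 86.9
```

```text
shift [-415.1 -323.3   80.9] turn [ -0.09  -0.03 -17.34] t 0.1
```

```bash
python3 -m creep '[[-0.037,-0.029,0,0,0,0],[-0.074,-0.058,0,0,0,-3],[-0.111,-0.087,0,0,0,-6],[-0.148,-0.116,0.01,0,0,-9],[-0.185,-0.145,0.02,0,0,-12],[-0.222,-0.174,0.03,0,0,-15],[-0.259,-0.203,0.04,0,0,-17.3],[-0.296,-0.232,0.05,0,0,-17.3]]' 0.05; python3 go.py .4766 .0903 .10 86.9
```

```text
clock: 0.9
tcp_pos: [0.3976, 0.2163, 0.1808]
orientation: [-0.0, 0.027, 1.0, 0.0]
wrist_force: [1.4, 0.8, 0.9]
finger_gap: 0.05
shift [ -85.7 -121.5   80.8] turn [ 0.01 -0.    0.02] t 0.9
```

```bash
python3 -m creep '[[-0.025,-0.035,0.01,0,0,0],[-0.05,-0.07,0.03,0,0,0],[-0.075,-0.105,0.05,0,0,0],[-0.085,-0.12,0.07,0,0,0],[-0.085,-0.12,0.08,0,0,0],[-0.085,-0.12,0.08,0,0,0],[-0.085,-0.12,0.08,0,0,0],[-0.085,-0.12,0.08,0,0,0]]' ; python3 go.py .4766 .0903 .03 86.9;python3 go.py .5624 .0856 .03 86.9
python3 - <<'E'
from h import *; from workcell import env
p,d=env.read_camera('wrist'); cv2.imwrite('pics/w1.png',p); print({k:v.round(3) if hasattr(v,'round') else v for k,v in env.camera_params('wrist').items()})
E
```

```text
clock: 1.7
tcp_pos: [0.4755, 0.0946, 0.1022]
orientation: [0.001, 0.027, 1.0, 0.0]
wrist_force: [0.7, 0.1, 0.8]
finger_gap: 0.0498
shift [-1.2 -4.3 72.2] turn [0.02 0.07 0.06] t 1.7
shift [-87.1  -4.4  72.3] turn [0.02 0.07 0.06] t 1.7
{'fx': 389.22140588328176, 'fy': 389.22140588328176, 'cx': 322.5572747174732, 'cy': 235.7331945025367, 'position': array([0.405, 0.098, 0.244]), 'orientation': array([ 0.719, -0.103, -0.098,  0.68 ])}
```

View pics/w1.png

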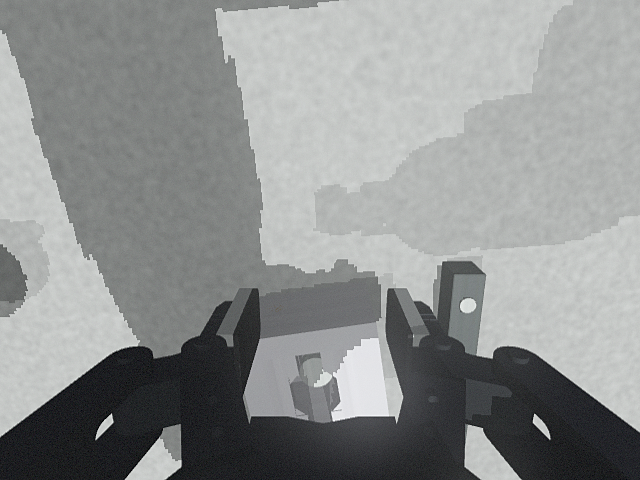

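The wrist view (camera facing back toward the base) shows the block's near face between the fingers around (315,300), and the fingers are clear of it. I'll descend and push.

```bash
python3 -m creep '[[0,-0.004,0.02,0,0,0],[0,-0.004,0.04,0,0,0],[0,-0.004,0.06,0,0,0],[0,-0.004,0.07,0,0,0],[0,-0.004,0.072,0,0,0],[-0.01,-0.004,0.072,0,0,0],[-0.02,-0.004,0.072,0,0,0],[-0.03,-0.004,0.072,0,0,0]]' && python3 -m creep '[[-0.007,0,0,0,0,0],[-0.014,0,0,0,0,0],[-0.02,0,0,0,0,0],[-0.026,0,0,0,0,0],[-0.032,0,0,0,0,0],[-0.038,0,0,0,0,0],[-0.043,0,0,0,0,0],[-0.046,0,0,0,0,0]]'; python3 go.py .5624 .0856 .03 86.9
```

```text
clock: 2.55
tcp_pos: [0.5059, 0.0884, 0.03]
orientation: [-0.0, 0.027, 1.0, 0.001]
wrist_force: [-4.8, 2.3, 2.6]
finger_gap: 0.0503
clock: 3.35
tcp_pos: [0.5506, 0.0851, 0.0292]
orientation: [-0.001, 0.028, 1.0, -0.0]
wrist_force: [-6.8, -0.1, 5.2]
finger_gap: 0.0501
shift [-11.8   1.2  -0.8] turn [-0.03 -0.13 -0.07] t 3.35
```

```bash
python3 -m creep '[[-0.003,0.001,0,0,0,0],[-0.006,0.001,0,0,0,0],[-0.008,0.001,0,0,0,0],[-0.009,0.001,0,0,0,0],[-0.010,0.001,0,0,0,0],[-0.011,0.001,0,0,0,0],[-0.012,0.001,0,0,0,0],[-0.012,0.001,0,0,0,0]]'; python3 go.py .5624 .0856 .03 86.9
```

```text
clock: 4.15
tcp_pos: [0.5616, 0.0854, 0.0292]
orientation: [-0.002, 0.028, 1.0, -0.0]
wrist_force: [-7.0, 0.3, 4.8]
finger_gap: 0.0495
shift [-0.8  0.2 -0.8] turn [-0.04 -0.21 -0.07] t 4.15
```

```bash
python3 -m creep '[[-0.001,0,0,0,0,0],[-0.002,0,0,0,0,0],[-0.003,0,0,0,0,0],[-0.003,0,0,0,0,0],[-0.004,0,0,0,0,0],[-0.004,0,0,0,0,0],[-0.005,0,0,0,0,0],[-0.005,0,0,0,0,0]]'; python3 - <<'E'
from h import *; from workcell import env
c=env.camera_params('top'); p,d=env.read_camera('top'); cv2.imwrite('pics/t2.png',cv2.resize(p[150:300,200:360],None,fx=4,fy=4)); X=cloud(d,c); z=X[...,2]
m=np.zeros(z.shape,bool); m[190:250,245:310]=True; m&=(z>.05)&(z<.062); print(m.sum(),rect(X[m]))
E
```

```text
clock: 4.95
tcp_pos: [0.5615, 0.0854, 0.0286]
orientation: [-0.006, 0.027, 1.0, -0.0]
wrist_force: [-19.2, -0.6, 14.1]
finger_gap: 0.0497
4 (array([646.4,  37.1]), array([0. , 7.5]), 89.8)
```

```bash
python3 -m creep '[[0.01,0,0,0,0,0],[0.025,0,0,0,0,0],[0.035,0,-0.03,0,0,0],[0.04,0,-0.06,0,0,8],[0.04,0,-0.09,0,0,16],[0.04,0,-0.1,0,0,24],[0.04,0,-0.1,0,0,32],[0.04,0,-0.1,0,0,40]]'; python3 go.py .5995 .0125 .12 -3.1
```

```text
clock: 5.8
tcp_pos: [0.5304, 0.0873, 0.1307]
orientation: [0.002, 0.371, 0.929, 0.001]
wrist_force: [-0.8, 0.0, 0.3]
finger_gap: 0.0499
shift [-101.5   -6.7   11.1] turn [ 0.25  0.13 49.59] t 5.8
```

```bash
python3 -m creep '[[-0.025,-0.002,0,0,0,8],[-0.05,-0.004,0,0,0,16],[-0.075,-0.006,0,0,0,24],[-0.1,-0.007,0,0,0,32],[-0.102,-0.007,0,0,0,40],[-0.102,-0.007,0.01,0,0,46],[-0.102,-0.007,0.02,0.2,0.1,49.5],[-0.102,-0.007,0.03,0.2,0.1,49.5]]' 0.045; python3 go.py .5995 .0125 .035 -3.1;python3 - <<'E'
from h import *; from workcell import env
c=env.camera_params('top'); p,d=env.read_camera('top'); cv2.imwrite('pics/t3.png',cv2.resize(p[150:300,200:360],None,fx=4,fy=4)); X=cloud(d,c); z=X[...,2]
m=np.zeros(z.shape,bool); m[190:250,245:310]=True; m&=(z>.05)&(z<.062); print(m.sum(),rect(X[m]))
E
```

```text
clock: 6.6
tcp_pos: [0.5994, 0.0121, 0.0993]
orientation: [-0.0, 0.724, 0.69, -0.001]
wrist_force: [0.1, 0.4, -0.3]
finger_gap: 0.045
shift [ 0.4  0.1 64.3] turn [-0.07  0.02  0.41] t 6.6
328 (array([615. , 104.1]), array([29.1, 80.2]), 86.8)
```

The block's n coordinate is 608.4 (flush is 608.1) and its yaw is -3.2°, so it's flush against the x bar. I'll now push along the y direction.

```bash
python3 -m creep '[[0,0,0.02,0,0,0.2],[0,0,0.04,0,0,0.4],[0,0,0.058,0,0,0.4],[0,0,0.064,0,0,0.4],[0.006,0,0.064,0,0,0.4],[0.012,0,0.064,0,0,0.4],[0.018,0,0.064,0,0,0.4],[0.024,0,0.064,0,0,0.4]]' && python3 -m creep '[[0.005,0,0,0,0,0],[0.01,0,0,0,0,0],[0.015,0,0,0,0,0],[0.02,0,0,0,0,0],[0.025,0,0,0,0,0],[0.03,0,0,0,0,0],[0.034,0,0,0,0,0],[0.036,0,0,0,0,0]]'; python3 go.py .603 .0764 .035 -3.1
```

```text
clock: 7.45
tcp_pos: [0.5997, 0.0365, 0.0365]
orientation: [0.0, 0.726, 0.688, -0.001]
wrist_force: [0.3, -4.1, 1.5]
finger_gap: 0.0452
clock: 8.25
tcp_pos: [0.6015, 0.0724, 0.0364]
orientation: [-0.0, 0.726, 0.688, -0.001]
wrist_force: [-0.8, -6.8, 4.0]
finger_gap: 0.045
shift [4.1 1.3 1.4] turn [-0.1   0.09  0.05] t 8.25
```

```bash
python3 -m creep '[[0.001,0,0,0,0,0],[0.002,0,0,0,0,0],[0.003,0,0,0,0,0],[0.004,0,0,0,0,0],[0.005,0,0,0,0,0],[0.006,0,0,0,0,0],[0.007,0,0,0,0,0],[0.008,0,0,0,0,0]]'; python3 go.py .603 .0764 .035 -3.1
```

```text
clock: 9.05
tcp_pos: [0.6018, 0.0767, 0.0366]
orientation: [0.002, 0.726, 0.687, -0.004]
wrist_force: [-2.1, -18.0, 5.9]
finger_gap: 0.0446
shift [-0.2  1.2  1.6] turn [-0.1   0.49 -0.07] t 9.05
```

Force rose to 18 N with the face stopped, so the block is seated. I'll retract toward the plug.

```bash
python3 -m creep '[[-0.01,0,0,0,0,0],[-0.03,0,0,0,0,0],[-0.045,0,-0.03,0,0,0],[-0.06,0,-0.06,0,0,-8],[-0.09,0,-0.1,0,0,-16],[-0.13,0,-0.13,0,0,-24],[-0.17,-0.02,-0.13,0,0,-32],[-0.21,-0.04,-0.13,0,0,-40]]' 0.06; python3 go.py .475 -.2505 .15 101.9;
```

```text
clock: 9.85
tcp_pos: [0.5514, -0.1276, 0.1672]
orientation: [0.0, 0.443, 0.896, 0.0]
wrist_force: [0.1, -0.7, 0.2]
finger_gap: 0.0602
shift [ -51.2 -135.3   17.1] turn [ 4.000e-02  2.000e-02 -6.452e+01] t 9.85
```

```bash
python3 -m creep '[[-0.006,-0.017,0,0,0,-8.1],[-0.012,-0.034,0,0,0,-16.2],[-0.018,-0.051,0,0,0,-24.3],[-0.025,-0.068,0,0,0,-32.4],[-0.032,-0.085,0,0,0,-40.5],[-0.038,-0.102,0,0,0,-48.6],[-0.045,-0.119,0,0,0,-56.7],[-0.051,-0.135,0.005,0,0,-64.5]]'; python3 -m creep '[[0,0,0,0,0,0],[0,0,0,0,0,0],[0,0,0,0,0,0],[0,0,0,0,0,0],[0,0,0,0,0,0],[0,0,0,0,0,0],[0,0,0,0,0,0],[0,0,0,0,0,0]]'
python3 - <<'E'
from h import *; from workcell import env
c=env.camera_params('top'); p,d=env.read_camera('top'); X=cloud(d,c); z=X[...,2]
m=np.zeros(z.shape,bool); m[185:250,245:310]=True; m&=(z>.05)&(z<.062); print('block',m.sum(),rect(X[m]))
cw=env.camera_params('wrist'); p,d=env.read_camera('wrist'); X=cloud(d,cw); z=X[...,2]
cv2.imwrite('pics/w2.png',p)
near=np.hypot(X[...,0]-.475,X[...,1]+.2505)<.045
for a,b in((.07,.09),(.043,.053)):
    m=near&(z>a)&(z<b)&(d>0); print(m.sum(),z[m].mean() if m.sum() else 0,rect(X[m]) if m.sum() else 0)
E
python3 go.py .475 -.2505 .053 101.9
```

```text
clock: 10.65
tcp_pos: [0.4737, -0.2489, 0.1615]
orientation: [-0.001, -0.103, 0.995, 0.0]
wrist_force: [0.1, 0.0, -0.3]
finger_gap: 0.0599
clock: 11.45
tcp_pos: [0.4733, -0.2487, 0.1607]
orientation: [-0.002, -0.1, 0.995, 0.0]
wrist_force: [-0.5, -0.3, -0.3]
finger_gap: 0.06
block 794 (array([616. , 127.1]), array([80. , 80.7]), 86.9)
1827 0.08076183254961586 (array([ 474.8, -251.9]), array([55.5, 12. ]), 11.5)
4185 0.047129409030841854 (array([ 474.4, -251.7]), array([58.2, 60. ]), 9.4)
shift [ -1.8  -2.2 107.6] turn [ 0.07 -0.21 -0.45] t 11.55
```

View pics/w2.png

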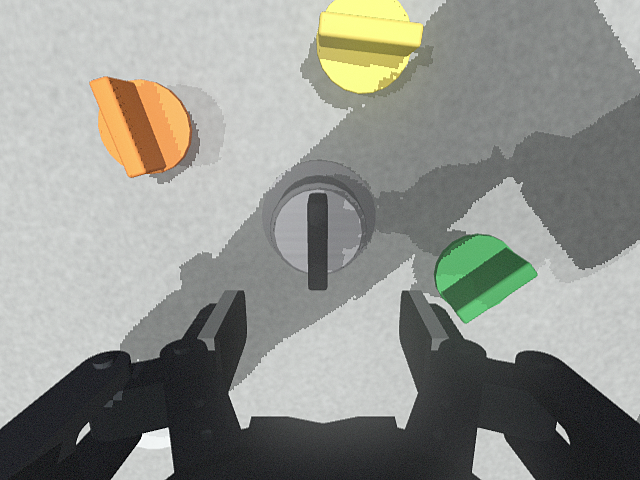

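The wrist view shows the silver plug in its cup at (318,235) with the wing upright. Orange is at (143,128), yellow at (365,42) and green at (485,275), all clear. The block measures (616.0, 127.1) mm with yaw -3.1°, which matches flush. I'll descend onto the plug.

```bash
python3 go.py .4747 -.2518 .053 101.5; python3 -m creep '[[-0.001,-0.001,0.02,0,0,0],[-0.001,-0.003,0.04,0,0,0],[-0.001,-0.003,0.06,0,0,0],[-0.001,-0.003,0.08,0,0,0],[-0.001,-0.003,0.095,0,-0.2,0],[-0.001,-0.003,0.104,0,-0.2,0],[-0.001,-0.003,0.107,0,-0.2,0],[-0.001,-0.003,0.107,0,-0.2,0]]' 0.04; python3 go.py .4747 -.2518 .053 101.5
```

```text
shift [ -1.2  -3.4 107.6] turn [ 0.07 -0.21 -0.05] t 11.55
clock: 12.35
tcp_pos: [0.4744, -0.2515, 0.0537]
orientation: [-0.0, -0.1, 0.995, 0.001]
wrist_force: [-0.3, -0.5, -0.7]
finger_gap: 0.0404
shift [-0.2 -0.3  0.7] turn [ 0.07 -0.01 -0.05] t 12.35
```

```bash
python3 -m creep '[[0,0,0,0,0,0],[0,0,0,0,0,0],[0,0,0,0,0,0],[0,0,0,0,0,0],[0,0,0,0,0,0],[0,0,0,0,0,0],[0,0,0,0,0,0],[0,0,0,0,0,0]]' 0.0 80; python3 -m creep '[[0,0,-0.005,0,0,0],[0,0,-0.015,0,0,0],[0,0,-0.03,0,0,0],[0,0,-0.05,0,0,0],[0,0,-0.07,0,0,0],[0,0,-0.09,0,0,0],[0,0,-0.11,0,0,0],[0,0,-0.12,0,0,0]]';  python3 go.py .616 .127 .16 86.9
```

```text
clock: 13.15
tcp_pos: [0.4751, -0.2519, 0.0547]
orientation: [0.001, -0.1, 0.995, -0.0]
wrist_force: [-0.5, 0.5, 5.2]
finger_gap: 0.0106
clock: 13.95
tcp_pos: [0.475, -0.2521, 0.1758]
orientation: [0.001, -0.1, 0.995, -0.0]
wrist_force: [0.8, -0.3, -2.0]
finger_gap: 0.0104
shift [-213.4  343.5   15.9] turn [-0.03  0.09 14.56] t 13.95
```

```bash
python3 go.py .686 .123 .16 86.9; python3 -m creep '[[-0.03,0.035,0,0,0,1],[-0.06,0.07,0,0,0,3],[-0.09,0.105,0,0,0,5],[-0.12,0.14,0,0,0,7],[-0.15,0.175,0,0,0,9],[-0.18,0.21,0,0,0,11],[-0.21,0.245,0,0,0,13],[-0.235,0.275,0,0,0,14.5]]'; python3 go.py .686 .123 .16 86.9
```

```text
shift [-281.3  325.7   16. ] turn [-0.03  0.09 14.56] t 13.95
clock: 14.75
tcp_pos: [0.6507, 0.0669, 0.1734]
orientation: [-0.001, 0.027, 1.0, 0.001]
wrist_force: [0.1, 0.0, -1.4]
finger_gap: 0.0106
shift [-32.3  57.9  13.5] turn [ 0.07 -0.06  0.04] t 14.75
```

```bash
python3 -m creep '[[-0.01,0.02,0,0,0,0],[-0.02,0.04,0,0,0,0],[-0.03,0.055,0.005,0,0,0],[-0.032,0.058,0.01,0,0,0],[-0.032,0.058,0.013,0,0,0],[-0.032,0.058,0.013,0,0,0],[-0.032,0.058,0.013,0,0,0],[-0.032,0.058,0.013,0,0,0]]'
python3 - <<'E'
from h import *; from workcell import env
cw=env.camera_params('wrist'); p,d=env.read_camera('wrist'); X=cloud(d,cw); z=X[...,2]
cv2.imwrite('pics/w3.png',p); np.save('pics/w3.npy',X)
m=(np.hypot(X[...,0]-.616,X[...,1]-.127)<.065)&(z>.05)&(z<.062)&(d>0); m=cv2.morphologyEx(m.astype(np.uint8),cv2.MORPH_OPEN,np.ones((3,3)))>0
print(m.sum(),z[m].mean(),rect(X[m]))
# socket hole: low pixels enclosed
h=(np.hypot(X[...,0]-.616,X[...,1]-.127)<.034)&(z<.05)&(d>0); print('hole',h.sum(),z[h].mean() if h.sum() else 0)
E
```

```text
clock: 15.55
tcp_pos: [0.685, 0.1199, 0.1615]
orientation: [-0.0, 0.027, 1.0, 0.0]
wrist_force: [0.1, -0.6, -2.0]
finger_gap: 0.0108
14977 0.055121309310389596 (array([615.2, 126.9]), array([80.2, 79.9]), 86.9)
hole 2731 0.018295057946397554
```

View pics/w3.png

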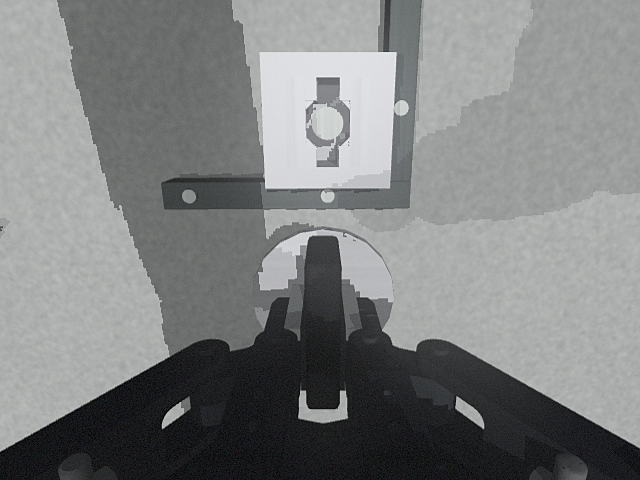

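The wrist view shows the block tight in the fence corner, with its socket centred at (327,122). The plug is held upright, with its flange arc centred near (323,290). The wrist estimate of the socket is (615.2, 126.9). Next I'll check where the plug sits in the hand.

```bash
python3 - <<'E'
from h import *; from workcell import env; from scipy.optimize import least_squares
X=np.load('pics/w3.npy'); s=env.get_state(); T=rot(s['orientation']); L=(X-s['tcp_pos'])@T*1000  # tool frame mm
v,u=np.mgrid[0:480,0:640]; near=(np.hypot(L[...,0],L[...,1])<45)&(v<335)&(v>215)&(u>245)&(u<400)
zs=L[...,2]; print(np.histogram(zs[near],bins=np.arange(-40,30,4)))
m=near&(zs>0)&(zs<16); print(m.sum(),np.median(zs[m]))
P=L[m][:,:2]; hull=cv2.convexHull(P.astype(np.float32))[:,0]; hull=hull[hull[:,0]>12]
r=least_squares(lambda c:np.hypot(*(hull-c).T)-30,[0,0],loss='soft_l1'); print('flange centre in tool',r.x,np.abs(r.fun).mean())
w=near&(zs<-8)&(zs>-40); w&=np.abs(L[...,1])<9; print('wing end x,y',np.percentile(L[w][:,0],99),L[w][:,1].mean(),'top z',np.percentile(zs[w],2))
E
python3 go.py .6152 .1269 .115 86.9
```

```text
(array([ 283,  309,  360, 2988,  550,  475,  463,  396,  295,  120,   86,
       4216, 2014,   54,    0,    0,    0]), array([-40, -36, -32, -28, -24, -20, -16, -12,  -8,  -4,   0,   4,   8,
        12,  16,  20,  24,  28]))
6370 7.708387661605064
flange centre in tool [-0.27996383 -0.07237661] 0.10207242858060031
wing end x,y 27.942995437010318 -0.05033378710651157 top z -36.324039655904144
shift [70.2  3.  46.6] turn [0.06 0.01 0.  ] t 15.6
```

```bash
python3 -m creep '[[0.02,0.001,0,0,0,0],[0.04,0.002,0,0,0,0],[0.06,0.003,0.01,0,0,0],[0.07,0.003,0.025,0,0,0],[0.0705,0.003,0.04,0,0,0],[0.0705,0.003,0.0466,0,0,0],[0.0705,0.003,0.0466,0,0,0],[0.0705,0.003,0.0466,0,0,0]]';  python3 -m creep '[[0,0,0,0,0,0],[0,0,0,0,0,0],[0,0,0,0,0,0],[0,0,0,0,0,0],[0,0,0,0,0,0],[0,0,0,0,0,0],[0,0,0,0,0,0],[0,0,0,0,0,0]]'; python3 go.py .6149 .1269 .09 86.9
```

```text
clock: 16.4
tcp_pos: [0.6155, 0.1274, 0.115]
orientation: [0.0, 0.027, 1.0, 0.001]
wrist_force: [-0.5, -0.4, -1.5]
finger_gap: 0.0105
clock: 17.2
tcp_pos: [0.6149, 0.1276, 0.1144]
orientation: [-0.0, 0.027, 1.0, 0.001]
wrist_force: [0.8, 0.7, -2.5]
finger_gap: 0.0105
shift [-0.  -0.7 24.4] turn [ 0.06 -0.02  0.06] t 17.2
```

```bash
python3 -m creep '[[0,-0.0005,0.004,0,0,0],[0,-0.0005,0.008,0,0,0],[0,-0.0005,0.012,0,0,0],[0,-0.0005,0.015,0,0,0],[0,-0.0005,0.018,0,0,0],[0,-0.0005,0.021,0,0,0],[0,-0.0005,0.023,0,0,0],[0,-0.0005,0.025,0,0,0]]'; python3 go.py .6149 .1269 .0697 86.9
```

```text
clock: 18.0
tcp_pos: [0.6149, 0.1272, 0.0892]
orientation: [-0.0, 0.027, 1.0, 0.001]
wrist_force: [0.1, 0.2, -1.0]
finger_gap: 0.0107
shift [-0.  -0.3 19.5] turn [ 0.06 -0.02  0.06] t 18.0
```

No contact yet, with the pins at the notches. I'll keep pressing down slowly.

```bash
python3 -m creep '[[0,0,0.002,0,0,0],[0,0,0.004,0,0,0],[0,0,0.006,0,0,0],[0,0,0.008,0,0,0],[0,0,0.01,0,0,0],[0,0,0.012,0,0,0],[0,0,0.014,0,0,0],[0,0,0.015,0,0,0]]'; python3 go.py .6149 .1269 .0697 86.9
```

```text
clock: 18.8
tcp_pos: [0.615, 0.1272, 0.0747]
orientation: [0.0, 0.027, 1.0, 0.001]
wrist_force: [-2.2, -1.1, 5.2]
finger_gap: 0.0106
shift [ 0.1 -0.3  5. ] turn [0.06 0.01 0.06] t 18.8
```

```bash
python3 -m creep '[[0,0,0.001,0,0,0],[0,0,0.002,0,0,0],[0,0,0.003,0,0,0],[0,0,0.004,0,0,0],[0,0,0.005,0,0,0],[0,0,0.0055,0,0,0],[0,0,0.006,0,0,0],[0,0,0.0065,0,0,0]]'; python3 go.py .6149 .1269 .0697 86.9
```

```text
clock: 19.6
tcp_pos: [0.6151, 0.1271, 0.0688]
orientation: [0.0, 0.027, 1.0, 0.001]
wrist_force: [-4.3, 0.6, 11.8]
finger_gap: 0.0105
shift [ 0.2 -0.2 -0.9] turn [0.06 0.03 0.06] t 19.6
```

```bash
python3 -m creep '[[0,0,-0.001,0,0,0],[0,0,-0.0012,0,0,3],[0,0,-0.0012,0,0,9],[0,0,-0.0012,0,0,16],[0,0,-0.0012,0,0,23],[0,0,-0.0012,0,0,30],[0,0,-0.0012,0,0,37],[0,0,-0.0012,0,0,44]]'; python3 go.py .6149 .1269 .0697 -3.1; python3 -c "from workcell import env;print(env.get_state()['ft_torque'])"
```

```text
clock: 20.4
tcp_pos: [0.6166, 0.1272, 0.0705]
orientation: [0.001, 0.401, 0.916, 0.001]
wrist_force: [0.4, -0.3, 7.3]
finger_gap: 0.0105
shift [ 0.9 -1.4  0.8] turn [ 0.22  0.   45.77] t 20.4
[-0.12988734  0.06236673  0.00190896]
```

```bash
python3 -m creep '[[0,0,0,0,0,7],[0,0,0,0,0,14],[0,0,0,0,0,21],[0,0,0,0,0,28],[0,0,0,0,0,34],[0,0,0,0,0,39],[0,0,0,0,0,43],[0,0,0,0,0,45]]'; python3 go.py .6149 .1269 .0697 -3.1; python3 -c "from workcell import env;print(env.get_state()['ft_torque'])"
```

```text
clock: 21.2
tcp_pos: [0.6166, 0.1272, 0.0705]
orientation: [0.001, 0.72, 0.694, 0.002]
wrist_force: [-0.4, -0.0, 7.0]
finger_gap: 0.011
shift [-0.3 -1.7  0.8] turn [ 0.2  -0.08  0.93] t 21.2
[-0.01483933  0.11142056  0.0405105 ]
```

```bash
python3 -m creep '[[0,0,0.0005,0,0,0.5],[0,0,0.001,0,0,1],[0,0,0.0015,0,0,1],[0,0,0.002,0,0,1],[0,0,0.0025,0,0,1],[0,0,0.003,0,0,1],[0,0,0.0035,0,0,1],[0,0,0.0035,0,0,1]]'
python3 - <<'E'
from h import *; from workcell import env
s=env.get_state(); print(s['tcp_pos'],s['wrist_force'],s['ft_torque'])
for n in('top','wrist'):
    c=env.camera_params(n); p,d=env.read_camera(n); cv2.imwrite(f'pics/{n}5.png',p); X=cloud(d,c); z=X[...,2]
    near=np.hypot(X[...,0]-.616,X[...,1]-.127)<.062
    m=near&(z>.051)&(z<.0575)&(d>0); print(n,'block',m.sum(),rect(X[m]) if m.sum() else '')
    m=near&(z>.0585)&(z<.066)&(d>0); print('flange z',m.sum(),np.median(z[m]))
p,_=env.read_camera('scene'); cv2.imwrite('pics/s5.png',cv2.resize(p[190:340,260:460],None,fx=4,fy=4,interpolation=cv2.INTER_CUBIC))
E
```

```text
clock: 22.0
tcp_pos: [0.6165, 0.1272, 0.0687]
orientation: [0.001, 0.726, 0.688, 0.002]
wrist_force: [-3.3, -1.0, 16.8]
finger_gap: 0.0109
[0.61650831 0.12721693 0.06873483] [-3.27408799 -1.01350018 16.79735866] [-0.19038519  0.99034198  0.04500506]
top block 121 (array([613.8,  94.1]), array([15.1, 78.4]), 85.9)
flange z 24 0.05946670843723523
wrist block 12747 (array([615.7, 133.2]), array([68.3, 80.6]), 86.9)
flange z 6127 0.06118603624564911
```

View pics/s5.png

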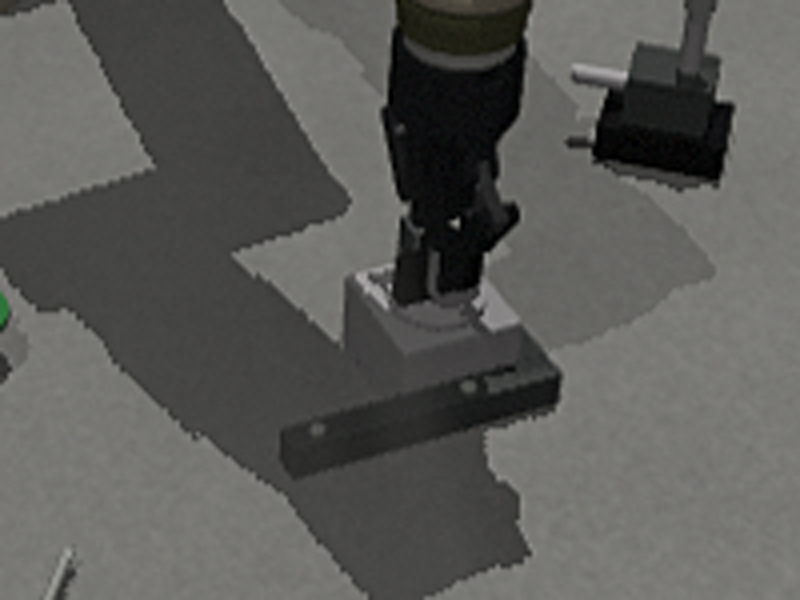

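View pics/wrist5.png

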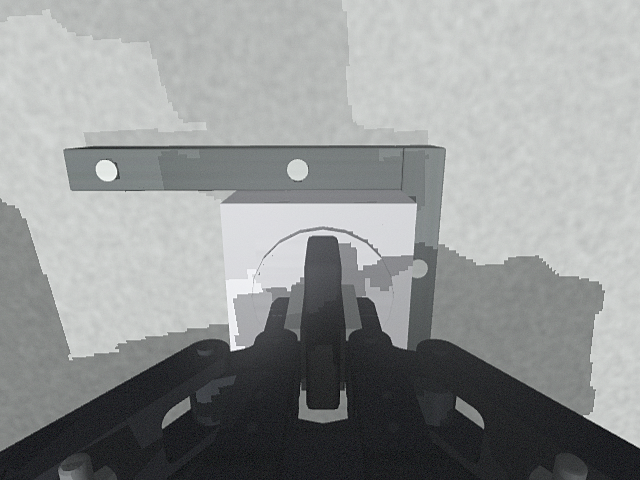

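The wrist view shows the block against both bars, with the wing along the block's y. The block's yaw is -3.1°, the flange top stands about 6 mm above the block's top, and the downward push is 16.8 N against a net spring load of about 8 N. That means the plug is fully home.

```bash
python3 -c "
from workcell import env
print(env.hand_in()); s=env.get_state(); print(s['tcp_pos'],s['wrist_force'],s['finger_gap'])"
```

```text
the job is handed in; nothing more can be done
None
the job is handed in; nothing more can be done
```

I pushed the block into the fence corner with both fingertips. Then I took the silver, black-winged plug from its stand, pressed it into the socket, turned it 90° clockwise and handed in at about 22 s, still gripping and pressing it. The hand-in gave no verdict.

**Last checks:**
- **Block:** its faces were within about 0.5 mm of both fence bars, and its yaw was -3.1°, the same as the fence's.
- **Plug:** the wing lay along the block's y, and the flange top measured about 6 mm above the block's top, which is its own thickness. The push was 16.8 N against about 8 N of net spring load.
- **Grip:** set to 80 N, with the fingers stopped at 10.9 mm on the 12 mm wing. I did not measure the contact force itself.

**Disagreements:**
- The top and wrist cameras differed by 1–2 mm on the plug's position and 0.8 mm on the block's. I used the wrist camera for the grasp and the insertion.
- After the turn the tool sat about 1.5 mm further in x than the wrist-camera estimate, as the plug centred itself in the socket.
- The final top view was mostly hidden by the arm, so the flush check relies on the wrist camera.

The bystanders were never touched as far as the views show, but I did not re-measure their positions at the end.

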